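# Level the sprung instrument shelf and hold it down

## Task

Set the spirit level upright on the sprung aluminium shelf, lengthwise along it in the clear area between the hinge and the black knob. The shelf's springs lift it off its levelling foot, so turn the foot's knob until the bubble stands between the two lines of the vial while the shelf is pushed down onto the foot. Finish by pressing straight down on the level with the knob let go, and stay there pressing, foot firmly down and bubble between its lines, so that I can tighten the lock nut; leave the other things on the bench alone.

Things in the scene. Friction and masses are not known exactly. Their poses are not given: they have to be found in the camera images.
- level_mid (a point): Centre (half-way up) of the loose spirit level: plain aluminium bar 180 long x 26 wide x 40 mm high, black end caps, 0.24 to 0.37 kg, at first upright on the bench on its narrow underside. x runs along its length, z up. Grip it across the 26 mm width. The horizontal vial (60 mm long, olive, in the top face) is centred 52 mm from here towards +x, an upright round vial 55 mm towards -x.
- press_point (a point): Middle of the level's flat top face (40 mm above its underside), between the two vials: the place to press straight down. 15 N here seats the shelf firmly on its foot.
- bubble (a joint): Offset of the bubble from the vial's middle in m, positive towards the level's +x end; it runs to the higher end. 0 is centred, range +-0.018. The pale bubble is 16 mm long, the two black lines 22 mm apart, so it is between them within +-3 mm. It moves 0.8 mm per mrad of slope and settles in about 1.5 s. With the shelf up on its springs it lies at the end of its travel.
- shelf_spot (a point): Point on the shelf's top face, on its middle line, mid of the clear area. y runs along the shelf: hinge 100 mm towards -y, knob axis 150 mm towards +y; z normal to the face. The aluminium plate is 120 wide x 296 long x 10 mm thick on a grey stand (130 x 320 mm) fixed to the bench; its top is 60 mm above the bench when level. No edges or lips around it.
- shelf (a joint): Slope of the shelf in rad, positive with the knob end high; 0 is level. Springs hold it up at its stop, 0.045 (shelf_spot then 4.5 mm, knob 11 mm higher). Some 6 to 9 N down at shelf_spot or 3 to 4 N on the knob beats the springs and lowers it until the foot stands on its steel pad; let go, it springs up again.
- knob_grip (a point): Grip point on the axis of the levelling foot's black bar knob, 108 mm above the bench with the shelf level. The bar is 50 long (this point's x) x 16 wide (y, the grip); its top is 20 mm above this point. It stands on a round skirt, 64 mm across, whose top is 22 mm below this point; a hexagonal lock nut is under the skirt. z is the knob's axis; the point turns with the knob.
- knob (a joint): Turn of the levelling foot's knob in rad, growing clockwise seen from above, range +-1.8; stays where left (friction 0.12 N m). Clockwise screws the foot out and raises the knob end of the pressed shelf: 3 mm, 12 mrad or 9.6 mm of bubble per rad. At the start the foot is too short by 0.7 to 1.45 rad. The pad's height varies a little, so level is not exactly at 0: go by the bubble.
- wrench: Bystander: steel spanner 180 mm long, lying on the bench; origin under its middle. Leave it.
- screwdriver: Bystander: screwdriver 200 mm long, origin under its middle. Leave it.
- spool: Bystander: metal solder spool 60 mm across, 40 mm high, origin under its centre. Leave it.
- jar: Bystander: clear jar 48 mm across, 65 mm high, origin under its centre. Leave it.
- meter: Bystander: yellow multimeter 150 x 75 x 34 mm, origin under its centre. Leave it.
Not all that is in view belongs to the job. What is shaped like the part that bears level_mid but purple is not meant.

How it is judged:
By the outcome, as a careful person would: the job done as asked, in the order asked, and still so for the second after the job is handed in, while the arm keeps its last pose, push and grip.
It also fails if it takes over 72 s, if anything falls off the work surface, if the arm or the gripper's body presses on something with over 40 N, if the wrist force passes 120 N, or if a joint passes its speed limit or range.

## Robot

A 6-joint arm with a two-finger parallel gripper is mounted at the origin on the work surface. World frame = base frame: x ahead of the robot, y to its left, z up, the work surface at z = 0. Lengths are in mm, angles in rad, forces in N, time in s.
With the tool pointing down it reaches from about 275 to 750 mm from the base axis. Payload 10.2 kg.
Tool frame: the origin (TCP) lies at the very end of the fingers, on their centre line; the grasp point (between the pads) lies 19 mm behind it (ctrl.grip_depth is the distance from the TCP to the grasp point, in mm); z points along the fingers, x is the direction in which the jaws open and shut, and the axes are right-handed (so a half turn about z gives the same grasp; the last joint's range is limited). The gripper opens to 85 mm and grips with 20 to 120 N. Pads are 22 mm wide; open, the fingers measure 114 mm over their backs; the gripper's body (76 mm by 85 mm) begins 54 mm behind the grasp point. The pads swing forward as they close: fully open they stand 13 mm farther back than shut.
Start: joints at [0.91, 0.313, 1.498, -0, 1.331, -0.223], TCP at [222.586, 475.486, 198.994] pointing down, gripper open.
Joint ranges: [-2.94, 2.94], [-0.97, 2.17], [0.19, 2.56], [-1.23, 4.37], [0.02, 3.11], [-2.88, 2.88]. Speed limits (rad/s): [2.39, 2.39, 3.01, 3.14, 3.14, 3.14].

## Interface

Orientations are given as a unit quaternion [w, x, y, z].
In Python, from rig import ctrl gives the robot as it stands.
- The arm moves only by the tool play_rows, never from a script. Its argument "motion" is a list of rows, each a list of 2 entries, a list of its own where there are three numbers: the shift along the tool's x, y, z in mm, then the turn, a rotation vector about the tool's x, y, z in degrees. A call has 1 to 20 rows; each row shifts and turns the commanded pose from where the row before left it, along the tool's axes as they then stand; what a row does not reach is not made up. A row lasts 1/12 s, in which the tool goes at most 41.7 mm and 7.16 degrees, less where a joint would pass 70% of its speed; a pose out of reach is approached as far as the arm can. A call with a gripper value outside its range is refused whole. "fingers" is the finger opening in mm, from 0 to 85.4, set as the call begins (left out, the last holds). The fingers move at their own pace and stop on an object; "squeeze" is the grip in N (left out, the last holds). Time passes only in rows, so rows that do not move let the fingers close. It gives the time, the measured TCP pose, the force and the opening at its end, in the units of the state.
- ctrl.sense(): the state, without advancing time (a new reading comes with each control period).
- ctrl.capture(name): name is "scene" or "top" or "wrist"; returns the picture (400x640x3 uint8, red, green, blue); there is no depth.
- ctrl.get_calibration(name): a dict with "K" (3x3 intrinsics, pixels), "R" (3x3) and "t" (3): a world point X has camera coordinates R X + t; the wrist camera has in their place "tool_from_camera" (4x4, takes a point from camera to tool coordinates, whose origin is the TCP and whose axes are the tool frame's). Camera axes: x right, y down, z forward; pixel columns grow to the right and rows downward; lengths in mm; the calibration is good to about 2 mm. The wrist camera is an equidistant fisheye: a pixel r from the principal point sees the ray r / f radians off the axis. A picture is of the moment at which its call begins: read the wrist's pose just before it. get_calibration takes no time and is no camera call.
- ctrl.finish_job(): hands the job in, once; it reports no verdict.
Trained networks look in the newest picture that a camera, given by its name, has taken for a name from the list of things; names that differ only in an ending like _2 or _b are one class to them, and where a whole thing is asked for, a point or a joint stands for the part that bears it (a point fixed in the world has none). Each returns a list of dicts, best first, with "p" (0 to 1); they miss things now and then, are a little off and sometimes report something else, mostly with a low value. They report only what shows in the picture. A call takes as long as a camera call. They do not tell look-alikes from the thing itself.
- ctrl.spot_in(camera, name): "position" ([column, row] as shares, 0 to 1, of the picture: columns of its width, rows of its height, amid what is visible of it).
The state is a dict: "time_s": time; "joints": joint angles; "dq": joint speeds; "tau": joint torques, N m; "eef_pos": TCP position; "ee_rot": TCP orientation; "force": force on the tool from outside, world axes, zero at the start; "wrist_torque": the same for the moment, N m; "grip_width": opening from 0.0 (shut) to 1.0 (fully open).
Only numpy, scipy, OpenCV 4.12 (cv2) and the standard library are available. Lean on these libraries where they do the work, as an engineer would, in place of code of your own. Each camera call takes 0.05 s, during which the arm holds its last target. There are 200 camera calls.

## Working session

There is one attempt and no reset: what is moved stays moved. The work goes in short steps, Python scripts to look and compute and a tool call to move; the robot and the scene stay as the last step left them, time stands still between calls to the robot, and variables do not carry over. Pictures are saved under pics/ and viewed, about 8 in all and at most 12, crops included, and the job is handed in when it is done.

Besides the shell and the picture viewer there is one more tool, called after ">>>" in YAML: its name, and indented under it one key for each argument. play_rows: Moves the arm, as the interface text tells. Its arguments: {"type":"object","properties":{"motion":{"type":"array"},"fingers":{"type":"number"},"squeeze":{"type":"number"}},"required":["motion"]}

```bash
ls; mkdir -p pics; cat > h.py <<'E'
import numpy as np, cv2
from rig import ctrl
from scipy.spatial.transform import Rotation as Ro
def cap(n,f=None):
    im=ctrl.capture(n)
    if f: cv2.imwrite('pics/'+f,im[:,:,::-1])
    return im
def ray(n,uv,z):
    c=ctrl.get_calibration(n);K,R,t=map(np.array,(c['K'],c['R'],c['t']))
    d=R.T@np.linalg.solve(K,[uv[0],uv[1],1]);o=-R.T@t
    return o+d*(z-o[2])/d[2]
def proj(n,X):
    c=ctrl.get_calibration(n);K,R,t=map(np.array,(c['K'],c['R'],c['t']))
    p=K@(R@np.array(X,float)+t);return p[:2]/p[2]
E
python3 - <<'E'
from h import *
a=cap('scene');b=cap('top')
cv2.imwrite('pics/a.png',a[:,:,::-1]);cv2.imwrite('pics/b.png',b[:,:,::-1])
print(ctrl.sense())
for c in('scene','top'):
  for n in('level_mid','press_point','shelf_spot','knob_grip','bubble'):
    print(c,n,[(round(d['p'],2),[round(d['position'][0]*640),round(d['position'][1]*400)]) for d in ctrl.spot_in(c,n)])
  k=ctrl.get_calibration(c);print(np.round(k['K'],1).tolist(),np.round(-np.array(k['R']).T@k['t']))
E
```

```text
pics
{'time_s': 0.1, 'joints': array([ 9.09599856e-01,  3.13380152e-01,  1.49835426e+00, -2.67463916e-05,
        1.33099880e+00, -2.23396439e-01]), 'dq': array([ 2.34189359e-04, -1.59439227e-03, -2.92195374e-03, -6.24409672e-05,
       -1.53923357e-03,  2.52890215e-03]), 'tau': array([ 1.88198544e-03, -4.12903082e+01, -2.60142767e+01, -1.74560419e-04,
        3.01346467e-03, -3.42227554e-05]), 'eef_pos': array([222.42214812, 475.26339434, 198.50201472]), 'ee_rot': array([ 2.04077940e-04,  8.43783675e-01,  5.36683132e-01, -5.32668123e-04]), 'force': array([ 0.19941613,  0.37188679, -0.71892594]), 'wrist_torque': array([ 0.02971643,  0.01362081, -0.02577166]), 'grip_width': 1.0014772624604151}
scene level_mid [(0.88, [204, 234]), (0.86, [432, 203])]
scene press_point [(0.97, [432, 200]), (0.76, [280, 259]), (0.57, [201, 235])]
scene shelf_spot [(0.58, [358, 181])]
scene knob_grip [(0.54, [381, 154])]
scene bubble []
[[432.8, 0.0, 322.1], [0.0, 432.8, 197.9], [0.0, 0.0, 1.0]] [1002. -756. 1103.]
top level_mid [(0.79, [435, 280]), (0.69, [238, 101]), (0.6, [404, 197])]
top press_point [(0.91, [402, 192]), (0.69, [235, 101]), (0.6, [432, 283])]
top shelf_spot [(0.9, [261, 183])]
top knob_grip [(0.61, [223, 174])]
top bubble []
[[476.1, 0.0, 324.7], [0.0, 476.1, 193.9], [0.0, 0.0, 1.0]] [ 400.  -20. 1326.]
```

```bash
python3 - <<'E'
import cv2,numpy as np
a=cv2.imread('pics/a.png');b=cv2.imread('pics/b.png')
cv2.imwrite('pics/b2.png',cv2.resize(b[60:340,150:550],None,fx=2,fy=2,interpolation=2))
E
```

```text
(no output)
```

View pics/a.png

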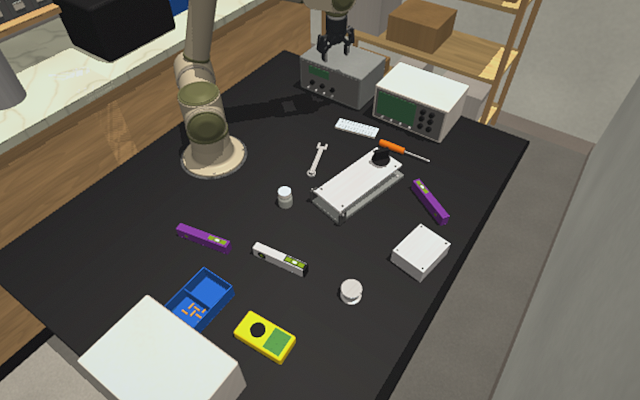

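View pics/b2.png

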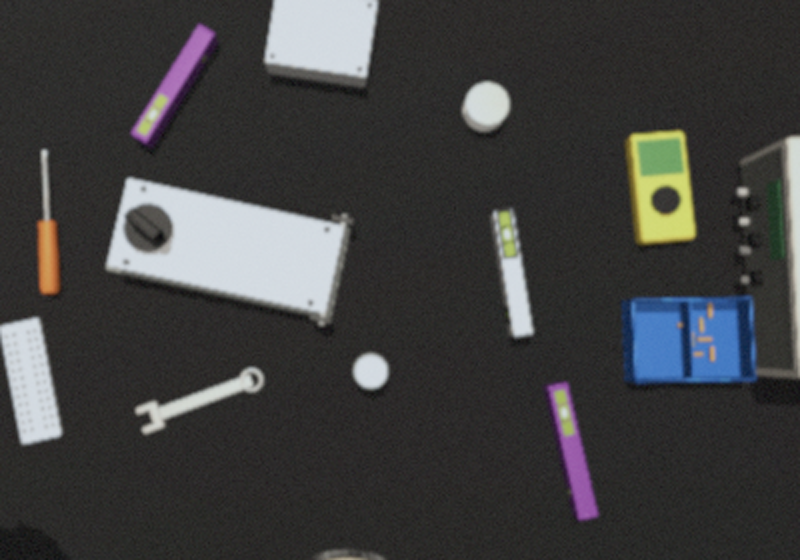

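Silver level: scene (280,259), top view (404,197). The purple look-alikes are at scene (204,234) and (432,203), and at top (435,280) and (238,101). The silver one fits "plain aluminium", so I'll use it. The shelf runs along world y with the knob on the left (+y) in the top view. The level's olive vial end points away from the robot.

```bash
python3 - <<'E'
from h import *
from scipy.optimize import least_squares as LS
im=cv2.imread('pics/b.png')
def mask(lo,box):
    m=np.zeros((400,640),np.uint8);x0,y0,x1,y1=box
    g=im.min(2);m[y0:y1,x0:x1]=(g[y0:y1,x0:x1]>lo)*255
    c=max(cv2.findContours(m,0,2)[0],key=cv2.contourArea);return cv2.minAreaRect(c)
r=mask(110,(200,140,330,225));print('shelf rect',r,np.round(cv2.boxPoints(r)))
P=lambda b:(b[0]/2+150-.25,b[1]/2+60-.25)
# shelf: knob far, knob near, hinge near, hinge far
cs=[P(b) for b in((128,178),(107,270),(322,318),(346,222))]
sl=.045
def X(p,l,w,h):  # frame at hinge axis: l along shelf from spot
    x,y,a=p;  s=l+100
    L=s*np.cos(sl)-100; z=60+s*np.sin(sl)+h
    return [x+L*np.cos(a)+w*np.sin(a), y+L*np.sin(a)-w*np.cos(a), z]
def f(q):
    p,o=q[:3],q[3]
    return np.concatenate([proj('top',X(p,l,w,0))-c for (l,w),c in zip([(o+296,60),(o+296,-60),(o,-60),(o,60)],cs)])
s=LS(f,[400,100,1.8,-105]);print('shelf',s.x,np.round(s.fun,1))
kt=ray('top',P((148,228)),108+11+20);print('knob top',kt); a=s.x[2]
print('knob pred',X(s.x[:3],150,0,68-0))
e1=ray('top',P((503,210)),40);e2=ray('top',P((522.5,335.5)),40);print('lvl',e1,e2,(e1+e2)/2,np.linalg.norm(e1-e2),np.arctan2(*(e1-e2)[1::-1]))
for u in((280,259),):print(ray('scene',u,40))
print(proj('scene',X(s.x[:3],150,0,68)))
E
```

```text
shelf rect ((263.32354736328125, 182.79412841796875), (115.08161926269531, 56.29345703125), 12.52880859375) [[201. 198.]
 [213. 143.]
 [326. 168.]
 [313. 223.]]
shelf [503.52213491  24.80496383   1.34161715 -20.64072437] [-0.7  0.7 -0.5 -1.2  1.9 -1.7 -0.7  2.3]
knob top [550.9796439  237.28108186 139.        ]
knob pred [np.float64(537.5413757042734), np.float64(170.63647832550268), np.float64(139.24620350941507)]
lvl [ 578.57551658 -224.56741773   40.        ] [ 407.8865175  -245.31880926   40.        ] [ 493.23101704 -234.9431135    40.        ] 171.94578988198995 0.12098056429653732
[ 505.10479748 -244.70132708   40.        ]
[364.66016679 157.47582721]
```

>>> play_rows:
  motion:
    - [[-26.5,27.5,-3],[0,0,0]]
    - [[-26.5,27.5,-3],[0,0,0]]
    - [[-26.5,27.5,-3],[0,0,0]]
    - [[-26.5,27.5,-3],[0,0,0]]
    - [[-26.5,27.5,-3],[0,0,0]]
    - [[-26.5,27.5,-3],[0,0,0]]
    - [[-26.5,27.5,-3],[0,0,0]]
    - [[-26.5,27.5,-3],[0,0,0]]
    - [[-26.5,27.5,-3],[0,0,0]]
    - [[-26.5,27.5,-3],[0,0,0]]
    - [[-26.5,27.5,-3],[0,0,0]]
    - [[-26.5,27.5,-3],[0,0,0]]
    - [[-26.5,27.5,-3],[0,0,0]]
    - [[-26.5,27.5,-3],[0,0,0]]
    - [[-26.5,27.5,-3],[0,0,0]]
    - [[-26.5,27.5,-3],[0,0,0]]
    - [[-26.5,27.5,-3],[0,0,0]]
    - [[-26.5,27.5,-3],[0,0,0]]
    - [[-26.5,27.5,-3],[0,0,0]]
    - [[-26.5,27.5,-3],[0,0,0]]

```text
time_s: 2.27
eef_pos: [496.3, -239.6, 259.1]
ee_rot: [0.0, 0.844, 0.537, 0.0]
force: [-0.6, 0.9, 0.5]
grip_width: 0.997
```

>>> play_rows:
  motion:
    - [[0,0,0],[0,0,7]]
    - [[0,0,0],[0,0,7]]
    - [[0,0,0],[0,0,7]]
    - [[0,0,0],[0,0,7]]
    - [[0,0,0],[0,0,7]]
    - [[0,0,0],[0,0,7]]
    - [[0,0,0],[0,0,7]]
    - [[0,0,0],[0,0,7]]
    - [[0,0,0],[0,0,7]]
    - [[0,0,0],[0,0,7]]
    - [[0,0,0],[0,0,7]]
    - [[0,0,0],[0,0,7]]
    - [[0,0,0],[0,0,7]]
    - [[0,0,0],[0,0,7]]
    - [[0,0,0],[0,0,7]]
    - [[0,0,0],[0,0,7]]
    - [[0,0,0],[0,0,7]]
    - [[0,0,0],[0,0,7]]
    - [[0,0,0],[0,0,7]]
    - [[0,0,0],[0,0,7]]

```text
time_s: 3.93
eef_pos: [496.0, -237.7, 259.0]
ee_rot: [0.0, 0.791, -0.612, -0.0]
force: [-0.8, -0.5, -0.2]
grip_width: 1.003
```

```bash
cat >> h.py <<'E'
def yaw(s): 
    w,x,y,z=s['ee_rot'];R=Ro.from_quat([x,y,z,w]).as_matrix();return R,np.degrees(np.arctan2(R[1,0],R[0,0]))
def st(p=True):
    s=ctrl.sense();R,a=yaw(s)
    if p: print('t',round(s['time_s'],2),'pos',np.round(s['eef_pos'],1),'yaw',round(a,2),'z',np.round(R[:,2],3),'F',np.round(s['force'],1),'w',round(s['grip_width']*85.4,1),'q',np.round(s['joints'],2))
    return s,R,np.array(s['eef_pos'])
def wray(s,R,T,uv,z):   # wrist pixel -> world at height z
    c=ctrl.get_calibration('wrist');K=np.array(c['K']);M=np.array(c['tool_from_camera'])
    x=(uv[0]-K[0,2]);y=(uv[1]-K[1,2]);r=np.hypot(x,y);th=r/K[0,0]
    d=np.array([np.sin(th)*x/r,np.sin(th)*y/r,np.cos(th)]);d=R@(M[:3,:3]@d);o=T+R@M[:3,3]
    return o+d*(z-o[2])/d[2]
def wproj(R,T,X):
    c=ctrl.get_calibration('wrist');K=np.array(c['K']);M=np.array(c['tool_from_camera'])
    p=M[:3,:3].T@(R.T@(np.array(X,float)-T)-M[:3,3]);rr=np.hypot(p[0],p[1]);th=np.arctan2(rr,p[2])
    return K[:2,2]+K[0,0]*th*p[:2]/rr
E
python3 - <<'E'
from h import *
c=ctrl.get_calibration('wrist');print(np.round(c['K'],1).tolist(),np.round(c['tool_from_camera'],2).tolist())
s,R,T=st();im=cap('wrist','w1.png')
for n in('level_mid','press_point'):
    print(n,[(round(d['p'],2),[round(d['position'][0]*640),round(d['position'][1]*400)],np.round(wray(s,R,T,[d['position'][0]*640,d['position'][1]*400],40))) for d in ctrl.spot_in('wrist',n)])
E
```

```text
[[309.7, 0.0, 323.6], [0.0, 309.7, 202.4], [0.0, 0.0, 1.0]] [[1.0, 0.0, -0.0, -0.13], [-0.0, 0.95, 0.31, -80.36], [0.0, -0.31, 0.95, -175.05], [0.0, 0.0, 0.0, 1.0]]
t 3.93 pos [ 496.  -237.7  259. ] yaw -75.43 z [-0.  0. -1.] F [-0.8 -0.5 -0.2] w 85.7 q [-0.66  0.33  1.31 -0.    1.49  0.66]
level_mid [(0.88, [326, 309], array([ 277., -298.,   40.])), (0.64, [321, 163], array([ 499., -233.,   40.])), (0.6, [72, 3], array([675., 232.,  40.]))]
press_point [(0.8, [327, 309], array([ 277., -300.,   40.])), (0.6, [322, 165], array([ 497., -236.,   40.])), (0.42, [71, 0], array([680., 235.,  40.]))]
```

View pics/w1.png

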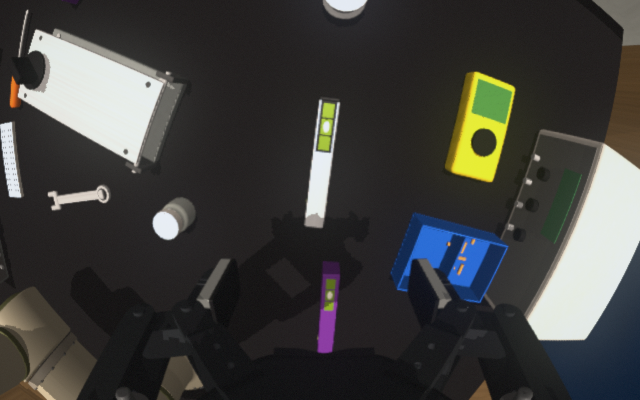

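The silver bar is between (329,98), the vial end, and (314,226). The purple look-alike at (328,309) is lower down and is not the one. This picture confirms the target. Next I'll refine its pose.

```bash
python3 - <<'E'
from h import *
s,R,T=st(0)
im=cv2.imread('pics/w1.png');m=((im.min(2)>110)|((im[:,:,1]>im[:,:,0].astype(int)+40)&(im[:,:,1]>70))).astype(np.uint8)*255
m[:90]=0;m[240:]=0;m[:,:295]=0;m[:,350:]=0
c=max(cv2.findContours(m,0,2)[0],key=cv2.contourArea)[:,0]
W=np.array([wray(s,R,T,p,40)[:2] for p in c],np.float32)
r=cv2.minAreaRect(W);print(r)
for p in((329,98),(314,226)):print(wray(s,R,T,p,40))
E
```

```text
((494.6635437011719, -233.97836303710938), (170.23583984375, 26.911623001098633), 7.945149898529053)
[ 582.2452375 -221.1563456   40.       ]
[ 411.45852126 -246.63301211   40.        ]
```

>>> play_rows:
  motion:
    - [[0,0,0],[0,0,6.6]]
    - [[-3.3,0.5,33],[0,0,0]]
    - [[0,0,33],[0,0,0]]
    - [[0,0,33],[0,0,0]]
    - [[0,0,33],[0,0,0]]
    - [[0,0,33],[0,0,0]]
    - [[0,0,33],[0,0,0]]
    - [[0,0,33],[0,0,0]]
    - [[0,0,10],[0,0,0]]
    - [[0,0,8],[0,0,0]]
    - [[0,0,0],[0,0,0]]
    - [[0,0,0],[0,0,0]]

```text
time_s: 5.08
eef_pos: [495.8, -235.1, 11.4]
ee_rot: [-0.0, 0.757, -0.654, 0.001]
force: [0.6, -0.6, -0.0]
grip_width: 0.998
```

>>> play_rows:
  motion:
    - [[0,0,0],[0,0,0]]
    - [[0,0,0],[0,0,0]]
    - [[0,0,0],[0,0,0]]
    - [[0,0,0],[0,0,0]]
    - [[0,0,0],[0,0,0]]
    - [[0,0,0],[0,0,0]]
    - [[0,0,0],[0,0,0]]
    - [[0,0,0],[0,0,0]]
  fingers: 10
  squeeze: 50

```text
time_s: 5.75
eef_pos: [495.1, -234.5, 10.0]
ee_rot: [-0.0, 0.757, -0.654, -0.0]
force: [0.2, 0.5, 0.1]
grip_width: 0.12
```

```bash
python3 - <<'E'
from h import *
s,R,T=st();cap('wrist','w2.png')
print([(round(d['p'],2),[round(d['position'][0]*640),round(d['position'][1]*400)]) for d in ctrl.spot_in('wrist','press_point')])
E
```

```text
t 5.75 pos [ 495.1 -234.5   10. ] yaw -81.68 z [ 0.  0. -1.] F [0.2 0.5 0.1] w 10.3 q [-0.66  0.58  1.63  0.    0.93  0.77]
[(0.89, [324, 189])]
```

View pics/w2.png

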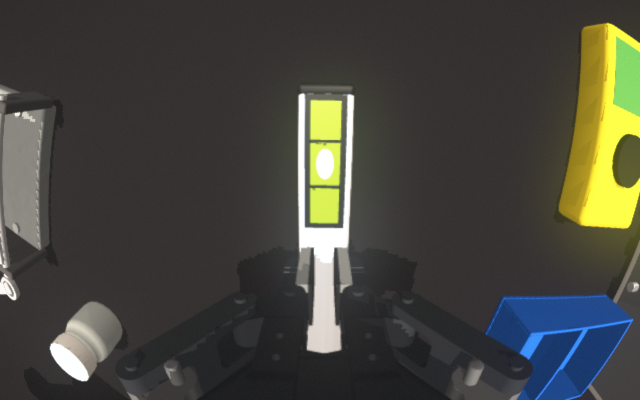

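>>> play_rows:
  motion:
    - [[0,0,0],[0,0,0]]
    - [[0,0,0],[0,0,0]]
    - [[0,0,0],[0,0,0]]
    - [[0,0,0],[0,0,0]]
  fingers: 0

```text
time_s: 6.18
eef_pos: [495.0, -234.5, 10.0]
ee_rot: [0.0, 0.757, -0.654, -0.0]
force: [-0.5, -0.1, 0.5]
grip_width: -0.002
```

```bash
python3 - <<'E'
from h import *
s,R,T=st();cap('wrist','w3.png')
a=cv2.imread('pics/w2.png')[210:350,230:420];b=cv2.imread('pics/w3.png')[210:350,230:420]
cv2.imwrite('pics/w3c.png',cv2.resize(np.hstack([a,b]),None,fx=2.1,fy=2.1,interpolation=2))
E
```

```text
t 6.18 pos [ 495.  -234.5   10. ] yaw -81.68 z [-0.  0. -1.] F [-0.5 -0.1  0.5] w -0.2 q [-0.66  0.58  1.63 -0.    0.93  0.77]
```

View pics/w3c.png

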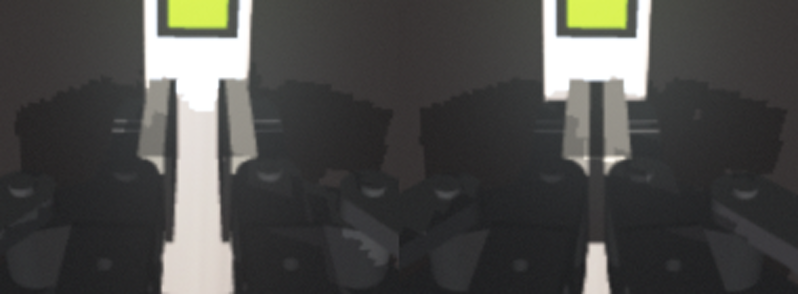

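```bash
python3 - <<'E'
from h import *
print(ctrl.grip_depth,[x for x in dir(ctrl) if x[0]!='_'])
for z in(186,199,220,234):print(z,proj('scene',[222.4,475.3,z]))
s,R,T=st()
for k in (0,-20,-40):print(k,wproj(R,T,T+R@[0,-11,k]),proj('scene',T+R@[0,0,k]))
a=cv2.imread('pics/a.png')[10:80,300:380]
b=cap('scene');cv2.imwrite('pics/s2.png',b[:,:,::-1]);b=b[205:275,230:350,::-1]
cv2.imwrite('pics/s2c.png',np.hstack([cv2.resize(a,None,fx=4,fy=4,interpolation=2),cv2.resize(b,None,fx=4,fy=4,interpolation=2)]))
E
```

```text
18.700000000000003 ['PlanningError', 'capture', 'finish_job', 'get_calibration', 'grip_depth', 'sense', 'spot_in']
186 [334.97425055  71.2210455 ]
199 [335.0499134   68.20068646]
220 [335.1740523   63.24522905]
234 [335.25815453  59.88798141]
t 6.23 pos [ 495.  -234.5   10. ] yaw -81.68 z [-0. -0. -1.] F [-0.  -0.3  0.1] w 0.0 q [-0.66  0.58  1.63 -0.    0.93  0.77]
0 [323.8012631  220.46048359] [280.18025186 260.61550074]
-20 [323.81570855 233.89613627] [279.68788419 256.86759061]
-40 [323.83334263 250.56233698] [279.18384028 253.03080085]
```

View pics/s2c.png

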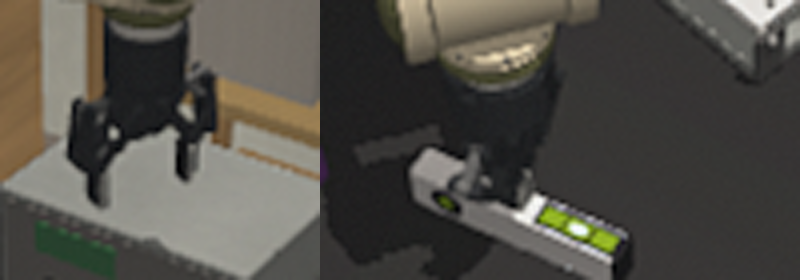

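The scene crop shows the fingertips resting over the top of the bar, not straddling it. By the pictures, the real fingertips end about 30–35 mm short of the reported TCP. I'll calibrate by gently touching the bar's 40 mm top face.

>>> play_rows:
  motion:
    - [[0,0,1],[0,0,0]]
    - [[0,0,1],[0,0,0]]
    - [[0,0,0],[0,0,0]]
    - [[0,0,0],[0,0,0]]

```text
time_s: 6.62
eef_pos: [495.0, -234.4, 7.9]
ee_rot: [0.0, 0.757, -0.654, -0.0]
force: [-0.4, -0.0, -0.0]
grip_width: -0.001
```

>>> play_rows:
  motion:
    - [[0,0,1],[0,0,0]]
    - [[0,0,1],[0,0,0]]
    - [[0,0,0],[0,0,0]]
    - [[0,0,0],[0,0,0]]

```text
time_s: 6.95
eef_pos: [495.1, -234.6, 7.7]
ee_rot: [0.0, 0.757, -0.654, 0.0]
force: [-6.4, 2.9, 17.6]
grip_width: 0.003
```

>>> play_rows:
  motion:
    - [[0,0,1],[0,0,0]]
    - [[0,0,1],[0,0,0]]
    - [[0,0,0],[0,0,0]]
    - [[0,0,0],[0,0,0]]

```text
time_s: 7.28
eef_pos: [495.2, -234.7, 7.6]
ee_rot: [0.0, 0.757, -0.654, 0.001]
force: [-14.6, 7.7, 37.9]
grip_width: -0.002
```

Contact came at a reported z of 7.8, where the bar top is 40. So the real fingertips are 32 mm short of the reported TCP, and I'll offset every height by that. Next: back off, open, lower again and grip.

>>> play_rows:
  motion:
    - [[0,0,-10],[0,0,0]]
    - [[0,0,-15],[0,0,0]]
    - [[0,0,0],[0,0,0]]
    - [[0,0,0],[0,0,0]]
    - [[0,0,0],[0,0,0]]
    - [[0,0,0],[0,0,0]]
    - [[0,0,0],[0,0,0]]
    - [[0,0,15],[0,0,0]]
    - [[0,0,15],[0,0,0]]
    - [[0,0,10],[0,0,0]]
    - [[0,0,9],[0,0,0]]
    - [[0,0,0],[0,0,0]]
    - [[0,0,0],[0,0,0]]
  fingers: 60

```text
time_s: 8.37
eef_pos: [495.0, -234.5, -20.2]
ee_rot: [0.0, 0.756, -0.654, -0.0]
force: [0.1, -0.1, 0.4]
grip_width: 0.702
```

>>> play_rows:
  motion:
    - [[0,0,0],[0,0,0]]
    - [[0,0,0],[0,0,0]]
    - [[0,0,0],[0,0,0]]
    - [[0,0,0],[0,0,0]]
    - [[0,0,0],[0,0,0]]
    - [[0,0,0],[0,0,0]]
    - [[0,0,0],[0,0,0]]
  fingers: 10
  squeeze: 50

```text
time_s: 8.95
eef_pos: [495.5, -234.8, -19.2]
ee_rot: [-0.0, 0.757, -0.654, 0.001]
force: [0.5, 0.8, 5.8]
grip_width: 0.299
```

>>> play_rows:
  motion:
    - [[0,0,-20],[0,0,0]]
    - [[0,0,-35],[0,0,0]]
    - [[0,0,-35],[0,0,0]]
    - [[0,0,-30],[0,0,0]]
    - [[-32.6,-7.3,0],[0,0,0]]
    - [[-32.6,-7.3,0],[0,0,0]]
    - [[-32.6,-7.3,0],[0,0,0]]
    - [[-32.6,-7.3,0],[0,0,0]]
    - [[-32.6,-7.3,0],[0,0,0]]
    - [[-32.6,-7.3,0],[0,0,0]]
    - [[-32.6,-7.3,0],[0,0,0]]
    - [[-32.6,-7.3,0],[0,0,0]]
    - [[-32.6,-7.3,0],[0,0,0]]
    - [[-32.6,-7.3,0],[0,0,0]]

```text
time_s: 10.12
eef_pos: [519.6, 100.3, 99.7]
ee_rot: [0.0, 0.757, -0.654, -0.0]
force: [0.4, -0.3, -2.7]
grip_width: 0.298
```

>>> play_rows:
  motion:
    - [[0,0,0],[0,0,-6.9]]
    - [[0,0,0],[0,0,-6.9]]
    - [[0,0,0],[0,0,-6.9]]
    - [[0,0,0],[0,0,-6.9]]
    - [[0,0,0],[0,0,-6.9]]
    - [[0,0,0],[0,0,-6.9]]
    - [[0,0,0],[0,0,-6.9]]
    - [[0,0,0],[0,0,-6.9]]
    - [[0,0,0],[0,0,-6.9]]
    - [[0,0,0],[0,0,-6.9]]
    - [[0,0,0],[0,0,0]]
    - [[0,0,0],[0,0,0]]

```text
time_s: 11.12
eef_pos: [519.9, 98.6, 99.7]
ee_rot: [0.0, 0.994, -0.112, -0.0]
force: [-0.9, 0.3, -2.1]
grip_width: 0.293
```

```bash
python3 - <<'E'
from h import *
s,R,T=st();cap('wrist','w4.png');cap('top','t4.png')
E
```

```text
t 11.12 pos [519.9  98.6  99.7] yaw -12.89 z [-0.001 -0.    -1.   ] F [-0.9  0.3 -2.1] w 25.0 q [-0.03  0.42  1.62 -0.    1.1   0.19]
```

View pics/w4.png

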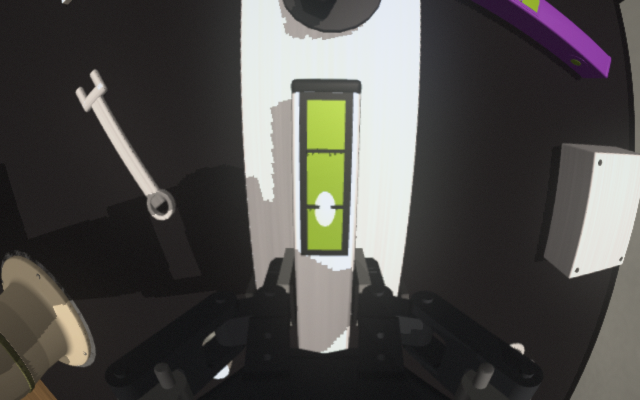

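```bash
python3 - <<'E'
from h import *
s,R,T=st(0)
im=cv2.imread('pics/w4.png');g=im.min(2).astype(int)
A=[]
for r in range(60,250,10):
    row=g[r]; L=next((c for c in range(225,290) if row[c]>70),0); Rr=next((c for c in range(450,370,-1) if row[c]>70),0)
    zz=[]
    for c in(L,Rr):
        X=wray(s,R,T,(c,r),66); 
        for _ in range(3): X=wray(s,R,T,(c,r),60+.045*(100+(X-np.array([520,98,0]))@[.225,.974,0]))
        zz.append(X)
    A.append(zz)
A=np.array(A)
for k in(0,1):
    p=np.polyfit(A[:,k,1],A[:,k,0],1);print(k,'dir',np.degrees(np.arctan2(1,p[0])),'x at y=98',np.polyval(p,98), np.abs(np.polyval(p,A[:,k,1])-A[:,k,0]).max())
print(np.linalg.norm(A[:,0,:2]-A[:,1,:2],axis=1).round(0))
print('skirt edge',wray(s,R,T,(331,31),86+11),wray(s,R,T,(331,31),71))
# level direction in hand
for p in((327,90),(327,252)):print(wray(s,R,T,p,152))
# hinge end of the plate & knob in top picture
for uv in((148,228),):print(ray('top',(uv[0]/2+149.75,uv[1]/2+59.75),139))
for d in ((322,318),(346,222)):print('hinge corner',ray('top',(d[0]/2+149.75,d[1]/2+59.75),60))
for d in ((128,178),(107,270)):print('knob corner',ray('top',(d[0]/2+149.75,d[1]/2+59.75),73))
E
```

```text
0 dir 76.84387864920207 x at y=98 461.98579866370403 0.5484650077441415
1 dir 76.73606016605176 x at y=98 584.9775653848087 0.4230676288829045
[120. 120. 120. 120. 120. 120. 120. 120. 120. 120. 120. 120. 120. 120.
 120. 119. 119. 120. 120.]
skirt edge [551.19638782 217.81214081  97.        ] [553.14781343 223.75227998  71.        ]
[540.23596748 182.22740439 152.        ]
[525.03890264 114.68037073 152.        ]
[550.9796439  237.28108186 139.        ]
hinge corner [436.0803923   23.38085153  60.        ]
hinge corner [563.81692273 -10.91826944  60.        ]
knob corner [626.91179095 278.06639747  73.        ]
knob corner [504.5767478  305.92354154  73.        ]
```

The level is held upright with its vial end towards the knob. The shelf edges fit exactly: 120 mm wide, direction 76.8°, midline at x=523.5 for y=98. I'll tilt to match the sprung slope and lower it.

>>> play_rows:
  motion:
    - [[3.7,-4,0],[2.6,0,0.4]]
    - [[0,0,15],[0,0,0]]
    - [[0,0,20],[0,0,0]]
    - [[0,0,10],[0,0,0]]
    - [[0,0,4],[0,0,0]]
    - [[0,0,0],[0,0,0]]
    - [[0,0,0],[0,0,0]]

```text
time_s: 11.8
eef_pos: [525.5, 103.9, 51.6]
ee_rot: [-0.023, 0.993, -0.114, 0.003]
force: [0.2, 0.6, -1.9]
grip_width: 0.292
```

>>> play_rows:
  motion:
    - [[0,0,1],[0,0,0]]
    - [[0,0,1],[0,0,0]]
    - [[0,0,1],[0,0,0]]
    - [[0,0,0],[0,0,0]]
    - [[0,0,0],[0,0,0]]

```text
time_s: 12.22
eef_pos: [525.2, 104.0, 48.2]
ee_rot: [-0.023, 0.993, -0.114, 0.003]
force: [0.5, -0.0, -3.2]
grip_width: 0.298
```

>>> play_rows:
  motion:
    - [[0,0,1],[0,0,0]]
    - [[0,0,1],[0,0,0]]
    - [[0,0,0],[0,0,0]]
    - [[0,0,0],[0,0,0]]

```text
time_s: 12.55
eef_pos: [525.1, 104.1, 46.0]
ee_rot: [-0.023, 0.993, -0.114, 0.002]
force: [-0.1, -0.8, -2.3]
grip_width: 0.296
```

>>> play_rows:
  motion:
    - [[0,0,1],[0,0,0]]
    - [[0,0,0],[0,0,0]]
    - [[0,0,0],[0,0,0]]

```text
time_s: 12.8
eef_pos: [525.3, 104.1, 45.2]
ee_rot: [-0.023, 0.993, -0.114, 0.003]
force: [-0.1, -0.9, -0.9]
grip_width: 0.292
```

>>> play_rows:
  motion:
    - [[0,0,1],[0,0,0]]
    - [[0,0,0],[0,0,0]]
    - [[0,0,0],[0,0,0]]

```text
time_s: 13.05
eef_pos: [525.4, 104.3, 44.8]
ee_rot: [-0.023, 0.993, -0.114, 0.003]
force: [-2.2, 1.1, 5.0]
grip_width: 0.297
```

>>> play_rows:
  motion:
    - [[0,0,-0.5],[0,0,0]]
    - [[0,0,0],[0,0,0]]
    - [[0,0,0],[0,0,0]]
    - [[0,0,0],[0,0,0]]
    - [[0,0,0],[0,0,0]]
    - [[0,0,0],[0,0,0]]
  fingers: 60

```text
time_s: 13.55
eef_pos: [525.2, 104.1, 44.5]
ee_rot: [-0.023, 0.993, -0.114, 0.002]
force: [-0.5, 0.8, 0.6]
grip_width: 0.703
```

>>> play_rows:
  motion:
    - [[0,0,-15],[0,0,0]]
    - [[0,0,-25],[0,0,0]]
    - [[0,0,-25],[0,0,0]]
    - [[0,0,0],[-2.6,0,0]]
    - [[0,0,0],[0,0,0]]
    - [[0,0,0],[0,0,0]]

```text
time_s: 14.05
eef_pos: [524.2, 101.7, 109.0]
ee_rot: [-0.0, 0.994, -0.113, -0.0]
force: [-0.9, -0.1, 0.4]
grip_width: 0.702
```

```bash
python3 - <<'E'
from h import *
s,R,T=st();cap('wrist','w5.png')
for n in('press_point','shelf_spot','bubble','knob_grip'):print(n,[(round(d['p'],2),[round(d['position'][0]*640),round(d['position'][1]*400)]) for d in ctrl.spot_in('wrist',n)])
E
```

```text
t 14.05 pos [524.2 101.7 109. ] yaw -13.03 z [-0.001  0.001 -1.   ] F [-0.9 -0.1  0.4] w 60.0 q [-0.03  0.42  1.59  0.    1.13  0.2 ]
press_point [(0.98, [325, 202]), (0.61, [540, 32]), (0.39, [304, 126])]
shelf_spot [(0.72, [303, 128]), (0.66, [213, 361])]
bubble [(0.62, [325, 126])]
knob_grip [(0.62, [326, 16])]
```

View pics/w5.png

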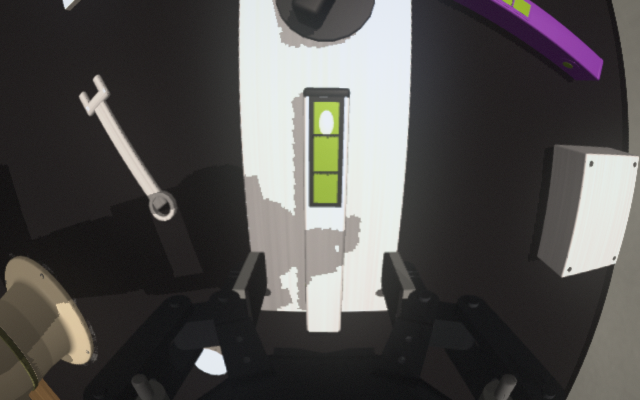

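```bash
python3 - <<'E'
from h import *
s,R,T=st(0)
u=np.array([np.cos(np.radians(76.8)),np.sin(np.radians(76.8))]);o=np.array([524.5,103])
def f(n,p,z):
    X=wray(s,R,T,p,z);d=X[:2]-o;print(n,X.round(1),'along',(d@u).round(1),'across',(d@[u[1],-u[0]]).round(1))
f('lvl far',(327,91),108);f('lvl near',(324,330),100.5);f('plate end',(280,312),60);f('plate end',(375,312),60)
f('skirt edge',(326,41),86+11);f('skirt base',(326,41),72)
f('vial a',(326,97),108);f('vial b',(326,207),105);f('bubble',(326,122),107)
f('knob top end1',(300,10),139)
E
```

```text
lvl far [545.7 186.2 108. ] along 85.9 across 1.6
lvl near [505.4  19.5 100.5] along -85.7 across 0.4
plate end [462.9  14.1  60. ] along -100.6 across -39.7
plate end [547.4  -5.7  60. ] along -100.6 across 47.1
skirt edge [552.3 216.7  97. ] along 117.0 across 1.1
skirt base [553.6 221.7  72. ] along 122.2 across 1.2
vial a [544.4 183.  108. ] along 82.5 across 1.1
vial b [529.6 118.9 105. ] along 16.7 across 1.4
bubble [541.2 169.1 107. ] along 68.2 across 1.2
knob top end1 [542.  226.3 139. ] along 124.0 across -11.1
```

The level stands upright on the shelf's midline. It spans about -90 to +88 mm from the spot, clear of the hinge edge (-100) and the skirt (+117), and the bubble is at the high end. Now a test press with closed fingers to read the bubble.

>>> play_rows:
  motion:
    - [[0.8,0,0],[0,0,0]]
    - [[0,0,0],[0,0,0]]
    - [[0,0,0],[0,0,0]]
    - [[0,0,0],[0,0,0]]
    - [[0,0,0],[0,0,0]]
    - [[0,0,15],[0,0,0]]
    - [[0,0,15],[0,0,0]]
    - [[0,0,4],[0,0,0]]
    - [[0,0,2],[0,0,0]]
    - [[0,0,1],[0,0,0]]
    - [[0,0,1],[0,0,0]]
    - [[0,0,1],[0,0,0]]
    - [[0,0,1],[0,0,0]]
    - [[0,0,1],[0,0,0]]
    - [[0,0,1],[0,0,0]]
    - [[0,0,0],[0,0,0]]
    - [[0,0,0],[0,0,0]]
  fingers: 0

```text
time_s: 15.72
eef_pos: [526.2, 102.0, 68.9]
ee_rot: [-0.001, 0.993, -0.114, 0.001]
force: [-0.4, 4.3, 7.2]
grip_width: -0.002
```

>>> play_rows:
  motion:
    - [[0,0,1],[0,0,0]]
    - [[0,0,1],[0,0,0]]
    - [[0,0,0],[0,0,0]]

```text
time_s: 15.97
eef_pos: [526.5, 102.3, 67.1]
ee_rot: [-0.001, 0.993, -0.114, 0.002]
force: [-1.3, 5.7, 8.7]
grip_width: -0.004
```

>>> play_rows:
  motion:
    - [[0,-0.6,1],[0,0,0]]
    - [[0,0,1],[0,0,0]]
    - [[0,0,0],[0,0,0]]

```text
time_s: 16.22
eef_pos: [526.8, 102.7, 66.2]
ee_rot: [-0.001, 0.993, -0.114, 0.002]
force: [-3.9, 5.8, 16.8]
grip_width: 0.001
```

>>> play_rows:
  motion:
    - [[0,0,0.5],[0,0,0]]
    - [[0,0,0.5],[0,0,0]]
    - [[0,0,0],[0,0,0]]

```text
time_s: 16.47
eef_pos: [527.0, 102.7, 66.1]
ee_rot: [-0.001, 0.994, -0.114, 0.002]
force: [-6.9, 4.9, 25.3]
grip_width: 0.001
```

>>> play_rows:
  motion:
    - [[0.4,0,-0.6],[0,0,0]]
    - [[0,0,0],[0,0,0]]
    - [[0,0,0],[0,0,0]]
    - [[0,0,0],[0,0,0]]
    - [[0,0,0],[0,0,0]]
    - [[0,0,0],[0,0,0]]
    - [[0,0,0],[0,0,0]]
    - [[0,0,0],[0,0,0]]
    - [[0,0,0],[0,0,0]]
    - [[0,0,0],[0,0,0]]
    - [[0,0,0],[0,0,0]]
    - [[0,0,0],[0,0,0]]
    - [[0,0,0],[0,0,0]]
    - [[0,0,0],[0,0,0]]
    - [[0,0,0],[0,0,0]]
    - [[0,0,0],[0,0,0]]

```text
time_s: 17.8
eef_pos: [527.1, 102.7, 66.2]
ee_rot: [-0.001, 0.993, -0.114, 0.002]
force: [-6.1, 5.4, 22.2]
grip_width: 0.001
```

```bash
cat >> h.py <<'E'
def bub(f):
    im=cap('wrist',f).astype(int)[20:300,270:400] if not isinstance(f,np.ndarray) else f
    r,g,b=im[...,0],im[...,1],im[...,2]
    ol=((g>b+70)&(g>90)).astype(np.uint8)
    n,l,stt,ce=cv2.connectedComponentsWithStats(ol)
    return im,ol
E
python3 - <<'E'
from h import *
s,R,T=st();im=cap('wrist','w6.png')
c=im[60:290,250:410,::-1]
cv2.imwrite('pics/w6c.png',cv2.resize(c,None,fx=2.5,fy=2.5,interpolation=2))
# column profile through the vial centre
for col in(322,326,330):print(col,[(r,*im[r,col]) for r in range(95,270,3)][::2])
E
```

```text
t 17.8 pos [527.1 102.7  66.2] yaw -13.07 z [ 0.004  0.001 -1.   ] F [-6.1  5.4 22.2] w 0.1 q [-0.03  0.48  1.63  0.    1.03  0.2 ]
322 [(95, np.uint8(91), np.uint8(91), np.uint8(85)), (101, np.uint8(194), np.uint8(221), np.uint8(92)), (107, np.uint8(192), np.uint8(219), np.uint8(91)), (113, np.uint8(192), np.uint8(219), np.uint8(89)), (119, np.uint8(190), np.uint8(216), np.uint8(88)), (125, np.uint8(188), np.uint8(216), np.uint8(86)), (131, np.uint8(186), np.uint8(214), np.uint8(85)), (137, np.uint8(124), np.uint8(137), np.uint8(79)), (143, np.uint8(181), np.uint8(209), np.uint8(80)), (149, np.uint8(180), np.uint8(208), np.uint8(80)), (155, np.uint8(178), np.uint8(206), np.uint8(80)), (161, np.uint8(177), np.uint8(204), np.uint8(79)), (167, np.uint8(174), np.uint8(203), np.uint8(78)), (173, np.uint8(219), np.uint8(230), np.uint8(213)), (179, np.uint8(234), np.uint8(239), np.uint8(246)), (185, np.uint8(234), np.uint8(240), np.uint8(246)), (191, np.uint8(234), np.uint8(239), np.uint8(244)), (197, np.uint8(234), np.uint8(239), np.uint8(239)), (203, np.uint8(169), np.uint8(196), np.uint
[... 2928 characters left out ...]
192), np.uint8(215), np.uint8(138)), (197, np.uint8(167), np.uint8(195), np.uint8(75)), (203, np.uint8(165), np.uint8(193), np.uint8(72)), (209, np.uint8(163), np.uint8(192), np.uint8(71)), (215, np.uint8(160), np.uint8(190), np.uint8(69)), (221, np.uint8(133), np.uint8(153), np.uint8(67)), (227, np.uint8(182), np.uint8(189), np.uint8(200)), (233, np.uint8(234), np.uint8(239), np.uint8(245)), (239, np.uint8(234), np.uint8(239), np.uint8(245)), (245, np.uint8(233), np.uint8(238), np.uint8(244)), (251, np.uint8(103), np.uint8(100), np.uint8(95)), (257, np.uint8(103), np.uint8(100), np.uint8(95)), (263, np.uint8(101), np.uint8(98), np.uint8(93)), (269, np.uint8(92), np.uint8(90), np.uint8(85))]
```

View pics/w6c.png

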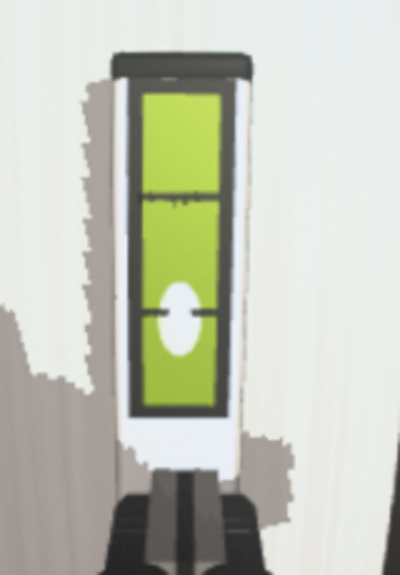

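Under the press the bubble sits at crop row 319. The lines are at rows 197 and 312, so it is about 12.6 mm towards the hinge, and the knob needs about 1.31 rad (75°) clockwise. Moving above the knob now.

>>> play_rows:
  motion:
    - [[0,0,-5],[0,0,0]]
    - [[0,0,-10],[0,0,0]]
    - [[0,0,-35],[0,0,0]]
    - [[0,0,-34],[0,0,0]]
    - [[-0.4,-37.6,0],[0,0,0]]
    - [[-0.4,-37.6,0],[0,0,0]]
    - [[-0.4,-37.6,0],[0,0,0]]
    - [[-0.2,-37.8,0],[0,0,0]]

```text
time_s: 18.52
eef_pos: [558.9, 250.1, 148.0]
ee_rot: [-0.0, 0.993, -0.114, 0.0]
force: [0.5, -0.7, 0.2]
grip_width: 0.003
```

>>> play_rows:
  motion:
    - [[0,0,0],[0,0,-7]]
    - [[0,0,0],[0,0,-7]]
    - [[0,0,0],[0,0,-7]]
    - [[0,0,0],[0,0,-7]]
    - [[0,0,0],[0,0,-7]]
    - [[0,0,0],[0,0,-7]]
    - [[0,0,0],[0,0,-7]]
    - [[0,0,0],[0,0,-7]]
    - [[0,0,0],[0,0,-7]]
    - [[0,0,0],[0,0,-7]]
    - [[0,0,0],[0,0,-7]]
    - [[0,0,0],[0,0,-7]]
    - [[0,0,0],[0,0,-7]]
    - [[0,0,0],[0,0,-7]]
    - [[0,0,0],[0,0,-7]]
    - [[0,0,0],[0,0,-7]]
    - [[0,0,0],[0,0,-7]]
    - [[0,0,0],[0,0,-7]]
    - [[0,0,0],[0,0,-7]]
    - [[0,0,0],[0,0,-7]]
  fingers: 50

```text
time_s: 20.18
eef_pos: [558.7, 248.5, 147.7]
ee_rot: [0.0, 0.444, 0.896, 0.0]
force: [0.2, -0.6, 0.2]
grip_width: 0.583
```

>>> play_rows:
  motion:
    - [[0,0,0],[0,0,-7]]
    - [[0,0,0],[0,0,-7]]
    - [[0,0,0],[0,0,0]]

```text
time_s: 20.43
eef_pos: [558.7, 248.5, 147.7]
ee_rot: [0.0, 0.333, 0.943, 0.0]
force: [-0.7, -0.1, 0.5]
grip_width: 0.588
```

```bash
python3 - <<'E'
from h import *
s,R,T=st();im=cap('wrist','w7.png')
print('tip px',wproj(R,T,T-R@[0,0,32]),'knob pred',wproj(R,T,[558.7,249,139]))
print([(round(d['p'],2),[round(d['position'][0]*640),round(d['position'][1]*400)]) for d in ctrl.spot_in('wrist','knob_grip')])
cv2.imwrite('pics/w7c.png',cv2.resize(im[60:360,170:480,::-1],None,fx=2,fy=2,interpolation=2))
E
```

```text
t 20.43 pos [558.7 248.5 147.7] yaw 141.16 z [ 0. -0. -1.] F [-0.7 -0.1  0.5] w 50.2 q [ 0.23  0.54  1.29 -0.    1.31 -2.24]
tip px [323.14781606 262.47591587] knob pred [323.67761581 232.25686174]
[(0.8, [325, 209])]
```

View pics/w7c.png

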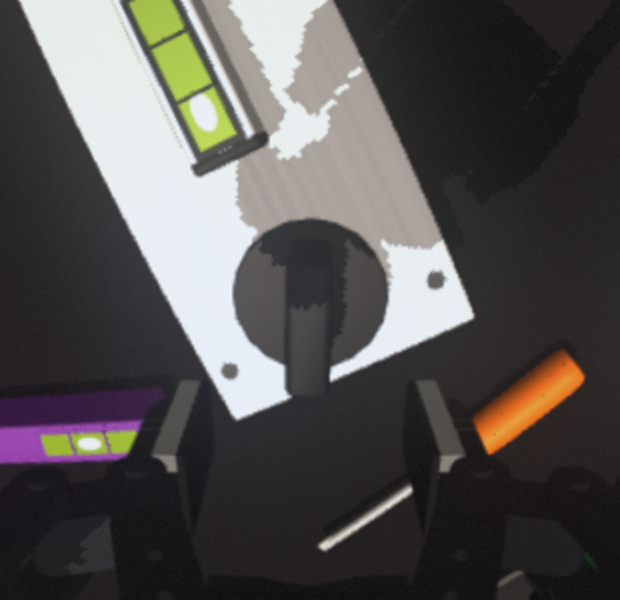

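```bash
python3 - <<'E'
from h import *
s,R,T=st(0)
for n,p,z in(('bar near',(324,258),139),('bar far',(324.5,180),139),('skirt c',(325,207.5),97),('skirt top',(325,169),97),('skirt l',(286.5,207.5),97),('skirt r',(364.5,207.5),97)):
    X=wray(s,R,T,p,z);print(n,X.round(1),'tool dxy',(R.T@(X-T)).round(1))
E
```

```text
bar near [570.5 263.8 139. ] tool dxy [ 0.5 19.3  8.5]
bar far [536.3 222.4 139. ] tool dxy [  0.8 -34.4   8.5]
skirt c [556.4 247.8  97. ] tool dxy [ 1.3 -2.  50.5]
skirt top [537.2 224.4  97. ] tool dxy [  1.3 -32.3  50.5]
skirt l [579.4 229.   97. ] tool dxy [-28.5  -2.   50.5]
skirt r [532.7 267.2  97. ] tool dxy [32.  -2.  50.5]
```

The bar knob is centred at crop (308,318) and lines up with the jaws. Its axis is about (0.5,-4) mm from the tool axis at grip height. Lowering and gripping.

>>> play_rows:
  motion:
    - [[0.5,-4,0],[0,0,0]]
    - [[0,0,25],[0,0,0]]
    - [[0,0,25],[0,0,0]]
    - [[0,0,18],[0,0,0]]
    - [[0,0,8],[0,0,0]]
    - [[0,0,0],[0,0,0]]
    - [[0,0,0],[0,0,0]]

```text
time_s: 21.12
eef_pos: [556.0, 245.8, 71.9]
ee_rot: [0.0, 0.335, 0.942, 0.0]
force: [0.3, -1.0, 0.8]
grip_width: 0.583
```

>>> play_rows:
  motion:
    - [[0,0,0],[0,0,0]]
    - [[0,0,0],[0,0,0]]
    - [[0,0,0],[0,0,0]]
    - [[0,0,0],[0,0,0]]
    - [[0,0,0],[0,0,0]]
    - [[0,0,0],[0,0,0]]
    - [[0,0,0],[0,0,0]]
  fingers: 5
  squeeze: 50

```text
time_s: 21.7
eef_pos: [556.2, 246.1, 71.5]
ee_rot: [0.001, 0.335, 0.942, 0.001]
force: [3.9, 1.1, 1.7]
grip_width: 0.175
```

>>> play_rows:
  motion:
    - [[0.1,0.2,1],[0,0,0]]
    - [[0.1,0.2,1],[0,0,0]]
    - [[0.1,0.2,1],[0,0,0]]
    - [[0.1,0.2,1],[0,0,0]]
    - [[0.1,0.2,1],[0,0,0]]
    - [[0.1,0.2,1],[0,0,0]]
    - [[0.1,0.2,1],[0,0,0]]
    - [[0.1,0.2,1],[0,0,0]]
    - [[0.1,0.2,1],[0,0,0]]
    - [[0.1,0.2,1],[0,0,0]]
    - [[0.1,0.2,1],[0,0,0]]
    - [[0,0,0],[0,0,0]]

```text
time_s: 22.7
eef_pos: [556.9, 248.6, 60.6]
ee_rot: [0.001, 0.334, 0.942, 0.0]
force: [4.4, 4.2, 5.8]
grip_width: 0.174
```

>>> play_rows:
  motion:
    - [[0.1,0.2,1],[0,0,0]]
    - [[0.1,0.2,1],[0,0,0]]
    - [[0,0,0],[0,0,0]]

```text
time_s: 22.95
eef_pos: [557.0, 248.9, 58.7]
ee_rot: [0.001, 0.334, 0.942, 0.0]
force: [3.3, 2.7, 5.4]
grip_width: 0.178
```

>>> play_rows:
  motion:
    - [[0.1,0.2,1],[0,0,0]]
    - [[0,0,0],[0,0,0]]
    - [[0,0,0],[0,0,0]]

```text
time_s: 23.2
eef_pos: [557.0, 249.2, 57.8]
ee_rot: [0.001, 0.334, 0.942, 0.0]
force: [4.2, 3.2, 5.8]
grip_width: 0.176
```

>>> play_rows:
  motion:
    - [[0,0,0],[0,0,6]]
    - [[0,0,0],[0,0,6]]
    - [[0,0,0],[0,0,6]]
    - [[0,0,-0.2],[0,0,6]]
    - [[0,0,-0.3],[0,0,6]]
    - [[0,0,-0.3],[0,0,6]]
    - [[0,0,-0.3],[0,0,6]]
    - [[0,0,-0.3],[0,0,6]]
    - [[0,0,-0.3],[0,0,6]]
    - [[0,0,-0.3],[0,0,6]]
    - [[0,0,-0.3],[0,0,6]]
    - [[0,0,-0.3],[0,0,6]]
    - [[0,0,0],[0,0,3]]
    - [[0,0,0],[0,0,0]]
    - [[0,0,0],[0,0,0]]

```text
time_s: 24.45
eef_pos: [555.7, 254.1, 61.2]
ee_rot: [-0.003, 0.839, 0.544, 0.003]
force: [-2.9, 25.9, 10.1]
grip_width: 0.174
```

```bash
python3 - <<'E'
from h import *
s,R,T=st();print(s['wrist_torque'])
E
```

```text
t 24.45 pos [555.7 254.1  61.2] yaw 65.97 z [ 0.001  0.008 -1.   ] F [-2.9 25.9 10.1] w 14.8 q [ 0.23  0.63  1.39  0.01  1.12 -0.92]
[ 4.20670726e+00  6.45238334e-01 -5.42733136e-04]
```

>>> play_rows:
  motion:
    - [[2,-1.5,0],[0,0,0]]
    - [[1.9,-1.5,0],[0,0,0]]
    - [[0,0,0],[0,0,0]]
    - [[0,0,0],[0,0,0]]
    - [[0,0,0],[0,0,0]]
    - [[0,0,0],[0,0,0]]
    - [[0,0,0],[0,0,0]]
    - [[0,0,0],[0,0,0]]
    - [[0,0,0],[0,0,0]]
    - [[0,0,0],[0,0,0]]
    - [[0,0,0],[0,0,0]]
    - [[0,0,0],[0,0,0]]
    - [[0,0,0],[0,0,0]]
    - [[0,0,0],[0,0,0]]

```text
time_s: 25.62
eef_pos: [555.6, 254.4, 60.9]
ee_rot: [0.0, 0.839, 0.544, 0.001]
force: [0.7, 2.9, 9.7]
grip_width: 0.176
```

```bash
python3 - <<'E'
from h import *
s,R,T=st();im=cap('wrist','w8.png');cap('scene','s8.png')
u=np.array([np.cos(np.radians(76.8)),np.sin(np.radians(76.8)),0]);v=wproj(R,T,np.array([525,103,100])+52*u);print(v)
x,y=map(int,v);x0=max(0,x-100);y0=max(0,y-80)
cv2.imwrite('pics/w8c.png',cv2.resize(im[y0:y0+160,x0:x0+200,::-1],None,fx=3,fy=3,interpolation=2));print(x0,y0)
E
```

```text
t 25.62 pos [555.6 254.4  60.9] yaw 65.95 z [ 0.002  0.001 -1.   ] F [0.7 2.9 9.7] w 15.0 q [ 0.24  0.63  1.39  0.    1.12 -0.91]
[157.59540995 297.11253858]
57 217
```

View pics/w8c.png

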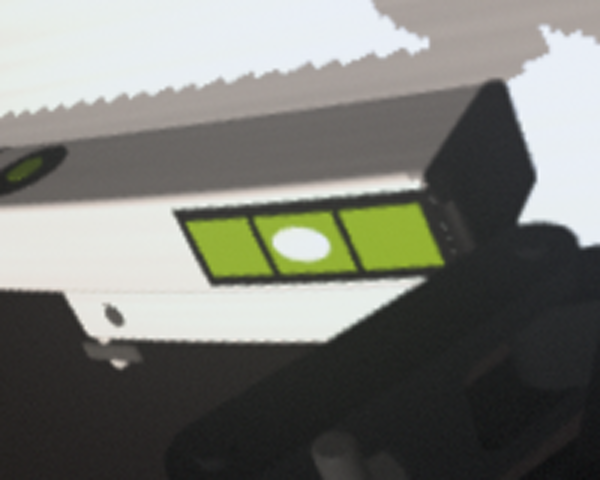

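The bubble is now between the lines, about 1.3 mm towards the hinge, with 10 N down on the knob. I'll turn 6° more clockwise, let the shelf rise and release.

>>> play_rows:
  motion:
    - [[0,0,0],[0,0,3]]
    - [[0,0,-0.3],[0,0,3]]
    - [[0,0,0],[0,0,0]]
    - [[-0.4,0.1,-2],[0,0,0]]
    - [[-0.4,0.1,-2],[0,0,0]]
    - [[-0.4,0.1,-2],[0,0,0]]
    - [[-0.4,0.1,-2],[0,0,0]]
    - [[-0.4,0.1,-2],[0,0,0]]
    - [[0,0,0],[0,0,0]]

```text
time_s: 26.47
eef_pos: [555.5, 252.9, 70.3]
ee_rot: [-0.001, 0.866, 0.499, 0.002]
force: [6.1, 6.1, -1.8]
grip_width: 0.179
```

>>> play_rows:
  motion:
    - [[0,0,0],[0,0,0]]
    - [[0,0,0],[0,0,0]]
    - [[0,0,0],[0,0,0]]
    - [[0,0,0],[0,0,0]]
    - [[0,0,0],[0,0,0]]
  fingers: 45

```text
time_s: 26.88
eef_pos: [554.3, 251.5, 69.7]
ee_rot: [-0.0, 0.866, 0.499, -0.001]
force: [-0.2, -0.3, 0.0]
grip_width: 0.529
```

>>> play_rows:
  motion:
    - [[0,0,-15],[0,0,0]]
    - [[0,0,-30],[0,0,0]]
    - [[0,0,-35],[0,0,0]]
    - [[0,0,0],[0,0,0]]

```text
time_s: 27.22
eef_pos: [557.2, 252.3, 156.8]
ee_rot: [0.002, 0.866, 0.499, 0.005]
force: [0.0, -0.0, 0.6]
grip_width: 0.525
```

```bash
python3 - <<'E'
from h import *
s,R,T=st()
E
```

```text
t 27.22 pos [557.2 252.3 156.8] yaw 59.93 z [ 0.01   0.002 -1.   ] F [ 0.  -0.   0.6] w 44.8 q [ 0.23  0.53  1.29 -0.    1.31 -0.81]
```

>>> play_rows:
  motion:
    - [[0,0,0],[0,0,7]]
    - [[0,0,0],[0,0,7]]
    - [[0,0,0],[0,0,7]]
    - [[0,0,0],[0,0,7]]
    - [[0,0,0],[0,0,7]]
    - [[0,0,0],[0,0,7]]
    - [[0,0,0],[0,0,7]]
    - [[0,0,0],[0,0,7]]
    - [[0,0,0],[0,0,7]]
    - [[0,0,0],[0,0,7]]
    - [[0,0,0],[0,0,3]]
    - [[1.3,38,0],[0,0,0]]
    - [[1.3,38,0],[0,0,0]]
    - [[1.3,38,0],[0,0,0]]
    - [[1.2,38.2,0],[0,0,0]]
    - [[0,0,35],[0,0,0]]
    - [[0,0,0],[0,0,0]]
    - [[0,0,0],[0,0,0]]
    - [[0,0,0],[0,0,0]]
  fingers: 0

```text
time_s: 28.8
eef_pos: [525.6, 103.1, 116.0]
ee_rot: [-0.0, 0.994, -0.113, 0.0]
force: [0.6, -0.5, 0.2]
grip_width: 0.0
```

```bash
python3 - <<'E'
from h import *
s,R,T=st();im=cap('wrist','w9.png')
o=np.array([524.5,103]);u=np.array([np.cos(np.radians(76.8)),np.sin(np.radians(76.8))])
for n in('press_point','bubble'):
  for d in ctrl.spot_in('wrist',n):
    p=[d['position'][0]*640,d['position'][1]*400];X=wray(s,R,T,p,105)[:2]-o;print(n,round(d['p'],2),np.round(p),'along',(X@u).round(1),'across',(X@[u[1],-u[0]]).round(1))
hsv=cv2.cvtColor(im,cv2.COLOR_RGB2HSV);m=cv2.inRange(hsv,(25,80,80),(50,255,255));m[:,:280]=0;m[:,380:]=0;m[260:]=0
ys,xs=np.nonzero(m);print('vial rows',ys.min(),ys.max(),'cols',xs.min(),xs.max())
for r in(ys.min(),ys.max()):
    c=xs[ys==r].mean();X=wray(s,R,T,(c,r),105)[:2]-o;print('along',(X@u).round(1),'across',(X@[u[1],-u[0]]).round(1))
E
```

```text
t 28.8 pos [525.6 103.1 116. ] yaw -13.02 z [ 0.001  0.    -1.   ] F [ 0.6 -0.5  0.2] w 0.0 q [-0.03  0.41  1.58  0.    1.14  0.2 ]
press_point 0.74 [533.  30.] along 145.6 across 145.3
press_point 0.67 [322. 169.] along 40.8 across -0.0
bubble 0.62 [327. 128.] along 66.4 across 2.6
vial rows 105 202 cols 312 337
along 80.1 across 1.1
along 19.8 across 0.4
```

>>> play_rows:
  motion:
    - [[-0.5,2,10],[0,0,0]]
    - [[0,0,20],[0,0,0]]
    - [[0,0,9],[0,0,0]]
    - [[0,0,2],[0,0,0]]
    - [[0,0,0],[0,0,0]]
    - [[0,0,1],[0,0,0]]
    - [[0,-0.4,1],[0,0,0]]
    - [[0,-0.4,1],[0,0,0]]
    - [[0,-0.4,1],[0,0,0]]
    - [[0,-0.4,1],[0,0,0]]
    - [[0,-0.4,1],[0,0,0]]
    - [[0,0,0],[0,0,0]]
    - [[0,0,0],[0,0,0]]

```text
time_s: 30.03
eef_pos: [525.2, 102.7, 68.6]
ee_rot: [-0.0, 0.993, -0.114, 0.001]
force: [0.1, 2.2, 6.3]
grip_width: -0.0
```

>>> play_rows:
  motion:
    - [[-0.3,0,0.8],[0,0,0]]
    - [[0,0,0],[0,0,0]]
    - [[0,0,0],[0,0,0]]

```text
time_s: 30.28
eef_pos: [525.3, 103.0, 68.1]
ee_rot: [-0.001, 0.993, -0.114, 0.001]
force: [1.9, 3.2, 6.6]
grip_width: -0.003
```

>>> play_rows:
  motion:
    - [[-0.2,-0.3,0.8],[0,0,0]]
    - [[0,0,0.7],[0,0,0]]
    - [[0,0,0],[0,0,0]]

```text
time_s: 30.53
eef_pos: [525.4, 103.1, 67.8]
ee_rot: [-0.0, 0.993, -0.114, 0.002]
force: [-2.6, 2.4, 17.1]
grip_width: -0.003
```

>>> play_rows:
  motion:
    - [[-0.1,-0.3,0.5],[0,0,0]]
    - [[0,0,0],[0,0,0]]
    - [[0,0,0],[0,0,0]]
    - [[0,0,0],[0,0,0]]
    - [[0,0,0],[0,0,0]]
    - [[0,0,0],[0,0,0]]
    - [[0,0,0],[0,0,0]]
    - [[0,0,0],[0,0,0]]
    - [[0,0,0],[0,0,0]]
    - [[0,0,0],[0,0,0]]
    - [[0,0,0],[0,0,0]]
    - [[0,0,0],[0,0,0]]

```text
time_s: 31.53
eef_pos: [525.4, 103.2, 67.7]
ee_rot: [-0.0, 0.994, -0.114, 0.002]
force: [-3.3, 0.1, 20.9]
grip_width: -0.003
```

>>> play_rows:
  motion:
    - [[0,0,0],[0,0,0]]
    - [[0,0,0],[0,0,0]]
    - [[0,0,0],[0,0,0]]
    - [[0,0,0],[0,0,0]]
    - [[0,0,0],[0,0,0]]
    - [[0,0,0],[0,0,0]]
    - [[0,0,0],[0,0,0]]
    - [[0,0,0],[0,0,0]]
    - [[0,0,0],[0,0,0]]
    - [[0,0,0],[0,0,0]]
    - [[0,0,0],[0,0,0]]
    - [[0,0,0],[0,0,0]]

```text
time_s: 32.53
eef_pos: [525.4, 103.2, 67.7]
ee_rot: [-0.0, 0.993, -0.114, 0.002]
force: [-4.6, -0.5, 20.7]
grip_width: 0.001
```

```bash
python3 - <<'E'
from h import *
s,R,T=st();im=cap('wrist','w10.png').astype(int)
# profile along the vial's axis at columns 322..332
seg=im[80:250,300:350]
for c in(314,335):
    print(c,'dark rows',[r for r in range(85,250) if im[r,c].max()<140])
b=(im[:,:,2]>170);b[:, :316]=0;b[:,334:]=0
print('bubble rows at col 325',[r for r in range(105,222) if b[r,322:330].any()])
cv2.imwrite('pics/w10c.png',cv2.resize(im[60:290,250:410,::-1].astype(np.uint8),None,fx=2.5,fy=2.5,interpolation=2))
E
```

```text
t 32.53 pos [525.4 103.2  67.7] yaw -13.07 z [ 0.004 -0.    -1.   ] F [-4.6 -0.5 20.7] w 0.0 q [-0.03  0.47  1.63 -0.    1.03  0.2 ]
314 dark rows [85, 86, 87, 88, 89, 90, 91, 92, 93, 94, 95, 96, 97, 98, 99, 140, 141, 142, 186, 187, 188, 189, 190, 225, 226, 227, 228, 229, 248, 249]
335 dark rows [85, 86, 87, 88, 89, 90, 91, 92, 93, 94, 95, 96, 97, 98, 99, 140, 141, 142, 143, 187, 188, 189, 225, 226, 227, 228, 229, 249]
bubble rows at col 325 [149, 150, 151, 152, 153, 154, 155, 156, 157, 158, 159, 160, 161, 162, 163, 164, 165, 166, 167, 168, 169, 170, 171, 172, 173, 174, 175, 176, 177, 178, 179]
```

View pics/w10c.png

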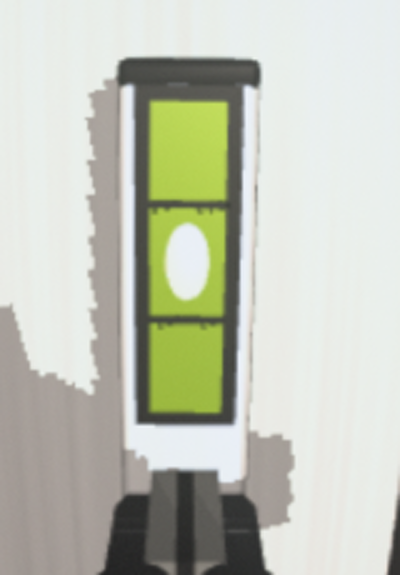

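```bash
python3 -c "
from h import *
st();print(ctrl.finish_job());st()"
```

```text
t 32.58 pos [525.4 103.2  67.7] yaw -13.07 z [ 0.004 -0.    -1.   ] F [-3.6 -0.  22. ] w 0.0 q [-0.02  0.47  1.63 -0.    1.03  0.2 ]
the job is handed in; nothing more can be done
None
the job is handed in; nothing more can be done
```

The spirit level is upright on the shelf, lengthwise along its middle line with the vial towards the knob. I turned the knob about 81° (1.4 rad) clockwise and let it go. The arm is now pressing straight down on the middle of the level with the fingers closed. I handed the job in at 32.6 s.

- **Last check:** the bubble was centred, at row 164 with the lines at 141 and 188. The press was 21–22 N down, with 4–5 N sideways.
- **Tool length disagreement:** the fingertips end about 32 mm short of the reported TCP. My first close of the gripper therefore shut just above the level. I confirmed the offset by touching the top of the bar, which took up to 38 N, and corrected every height after that.
- **Sideways force while turning:** turning the knob briefly put 26 N sideways on it, because my grip was about 4 mm off its axis. I took that out before the final turn.
- **Other things on the bench:** I moved nothing else on purpose, but I did not check the bystanders again in a final picture.

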